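# Find and open the unlatched chip-trough plate

### The arm

A 7-joint arm with a two-finger parallel gripper is mounted at the origin on the work surface. World frame = base frame: x ahead of the robot, y to its left, z up, the work surface at z = 0. Lengths are in m, angles in degrees, forces in N, time in s.
With the tool pointing down it reaches from about 0.4 to 0.85 m from the base axis. Payload 10.4 kg.
Tool frame: the origin (TCP) lies midway between the tips of the shut fingers; the grasp point (between the pads) lies 19 mm behind it (arm.pinch_z is the z of the grasp point in the tool frame, in m); z points along the fingers, y is the line along which they close (so a half turn about z gives the same grasp; the last joint's range is limited). The gripper opens to 85 mm and grips with 20 to 120 N. Pads are 22 mm wide; open, the fingers measure 114 mm over their backs; the gripper's body (76 mm by 85 mm) begins 54 mm behind the grasp point. The pads swing forward as they close: fully open they stand 13 mm farther back than shut.
Start: joints at [61.845, 19.034, -3.707, 83.658, 1.238, 77.344, -5.071], TCP at [0.282, -0.558, 0.231] pointing down, gripper open.
Joint ranges: [-148.97, 148.97], [-28.65, 121.19], [-84.17, 76.75], [9.2, 138.47], [-72.65, 252.65], [3.7, 117.97], [-149.18, 149.18]. Speed limits (degrees/s): [127.2, 127.2, 159.86, 159.86, 180, 180, 180].

### API

Orientations are given as [roll, pitch, yaw] about the fixed x, y, z axes, in that order (R = Rz(yaw) Ry(pitch) Rx(roll)).
In Python, from station import arm gives the robot as it stands. Calls block until the motion is done:
- arm.move_pose(position, orientation): joint-space move of the TCP to a pose.
- arm.movel(position, attitude=None, velocity=0.15): straight line of the TCP; attitude=None keeps the orientation; velocity is the mean speed in m/s.
- arm.move_j(angles): joint-space move.
- arm.gripper_to(opening, newtons=None): opening from 0.0 (shut) to 1.0 (fully open); newtons is the grip in N (None keeps the last); returns when the fingers have stopped.
- arm.sleep(seconds).
- arm.ik(position, orientation): joint angles nearest the present ones, or None.
- arm.read_camera(name): name is "side" or "top" or "wrist"; returns the picture (480x640x3 uint8, blue, green, red); there is no depth.
- arm.camera_params(name): a dict with "intrinsics" (3x3 intrinsics, pixels), "k1" (the pictures are not rectified: a ray, as slopes to the right and down, at radius r is drawn at 1 + k1 r^2 times it, then the intrinsics apply), "xyz" and "attitude" of the camera in the world. Camera axes: x right, y up, looking along -z (the intrinsics and any distortion apply to the point x, -y, -z); pixel columns grow to the right and rows downward; lengths in m; the calibration is good to about 2 mm. A picture is of the moment at which its call begins: read the wrist's pose just before it. camera_params takes no time and is no camera call; for the wrist camera it gives the pose at the moment of the call.
A pose or a line that the arm cannot do raises arm.PlanningError and nothing moves.
- arm.finish_job(): hands the job in; it is judged then, once.
Readings, each from a call of its own:
- arm.read_time_s(): time.
- arm.read_joint_pos(): joint angles.
- arm.read_joint_vel(): joint speeds.
- arm.read_effort(): joint torques, N m.
- arm.read_tcp_pos(): TCP position.
- arm.read_ee_rot(): TCP orientation.
- arm.read_wrist_force(): force on the tool from outside, world axes, zero at the start.
- arm.read_torque(): the same for the moment, N m.
- arm.read_gripper_width(): opening from 0.0 (shut) to 1.0 (fully open).
- arm.read_grip_force(): force on a finger pad.
Only numpy, scipy, OpenCV 4.12 (cv2) and the standard library are available. Lean on these libraries where they do the work, as an engineer would, in place of code of your own. Each camera call takes 0.05 s, during which the arm holds its last target. There are 200 camera calls.

### The job

The grey chip trough on the bench has four identical steel plates in its deck: three are caught from below and one has been left free. Press the dimpled front half of the plates with a fingertip, one after another and without forcing any, until you find the one that rocks, then push that front half down until the plate stands open at 50 degrees or more, and leave it open. Only press and push: pick nothing up, and leave the things lying on and around the trough where they are.

Things in the scene. Friction and masses are not known exactly. Their poses are not given: they have to be found in the camera images.
- trough: Fixed grey steel chip trough, 200 (x) by 470 (y) by 100 mm high. Origin: centre of its underside on the bench; x away from the robot, y to the robot's left, yaw within 0.35 rad. In its deck, a row along y of four identical plates, 110 mm between centres. Three are caught from below under the front half; one, a different one each time, not to be told by eye, is free.
- deck (a point): Centre of the trough's deck, on top, 100 mm above the bench. Plates: 90 (x) by 84 (y) by 4 mm, flush, at x = 0, 2 mm gap all round, deck strips 22 mm wide between. Each pivots about a line along y through its middle: the front half (towards the robot) goes down into the trough, the rear half rises up to 43 mm above the deck; it cannot tip the other way. A caught plate gives less than 1.5 mm.
- plate_a (a joint): Tilt of the leftmost (trough y = +165 mm) plate, rad: 0 flush and shut, grows as the front half goes down, stop at 1.25. If free, it yields to about 4 N pressed on the dimple, has no spring, is balanced, stays by friction at any angle, and has 70 mm of empty trough below it.
- dimple_a (a point): Centre of the round finger dimple (22 mm ring, flat, drawn on the steel) on top of the leftmost (trough y = +165 mm) plate, in mid-width and 25 mm in front of the plate's pivot line; it moves with the plate.
- plate_b (a joint): Tilt of the second from the left (y = +55 mm) plate, rad: 0 flush and shut, grows as the front half goes down, stop at 1.25. If free, it yields to about 4 N pressed on the dimple, has no spring, is balanced, stays by friction at any angle, and has 70 mm of empty trough below it.
- dimple_b (a point): Centre of the round finger dimple (22 mm ring, flat, drawn on the steel) on top of the second from the left (y = +55 mm) plate, in mid-width and 25 mm in front of the plate's pivot line; it moves with the plate.
- plate_c (a joint): Tilt of the third from the left (y = -55 mm) plate, rad: 0 flush and shut, grows as the front half goes down, stop at 1.25. If free, it yields to about 4 N pressed on the dimple, has no spring, is balanced, stays by friction at any angle, and has 70 mm of empty trough below it.
- dimple_c (a point): Centre of the round finger dimple (22 mm ring, flat, drawn on the steel) on top of the third from the left (y = -55 mm) plate, in mid-width and 25 mm in front of the plate's pivot line; it moves with the plate.
- plate_d (a joint): Tilt of the rightmost (y = -165 mm) plate, rad: 0 flush and shut, grows as the front half goes down, stop at 1.25. If free, it yields to about 4 N pressed on the dimple, has no spring, is balanced, stays by friction at any angle, and has 70 mm of empty trough below it.
- dimple_d (a point): Centre of the round finger dimple (22 mm ring, flat, drawn on the steel) on top of the rightmost (y = -165 mm) plate, in mid-width and 25 mm in front of the plate's pivot line; it moves with the plate.
- socket: Loose dark steel socket, upright cylinder 24 mm across, 30 mm high, on the rear edge of the deck; origin at its underside centre.
- tin: Loose round aluminium tin, 34 mm across, 24 mm high, on the rear edge of the deck; origin at its underside centre.
- nut: Loose steel nut (ring), 24 mm across, 10 mm high, on the front edge of the deck; origin at its underside centre.
- cup: Loose red plastic cup, 80 mm across, 95 mm high, on the bench behind the trough; origin at its underside centre.
- bottle: Loose clear bottle, 62 mm across, 190 mm high, on the bench to the right; origin at its underside centre.
- driver: Loose screwdriver lying on the bench to the right, along its x axis.
- gauge_block: Loose steel block 50 x 35 x 30 mm on the bench to the left; origin at its underside centre.

How it is judged (in metres and radians):
On the way, in this order (a step that is already met when the one before it is completed fails the run):
1. a plate rocks under the fingers (contact force between the fingers and trough above 0.3 N and value of joint any of plate_a, plate_b, plate_c, plate_d above 0.06 rad).
2. that plate is pushed open to 50 degrees or more (((value of joint plate_a above 0.87 rad and value of joint each of plate_b, plate_c, plate_d below 0.1 rad) or (value of joint plate_b above 0.87 rad and value of joint each of plate_a, plate_c, plate_d below 0.1 rad) or (value of joint plate_c above 0.87 rad and value of joint each of plate_a, plate_b, plate_d below 0.1 rad) or (value of joint plate_d above 0.87 rad and value of joint each of plate_a, plate_b, plate_c below 0.1 rad))), for 0.2 s.
At the end, for the whole second after the job is handed in: One plate stands open at more than 0.87 rad, the other three are shut (less than 0.1 rad), and every loose thing is within 30 mm of where it began (((value of joint plate_a above 0.87 rad and value of joint each of plate_b, plate_c, plate_d below 0.1 rad) or (value of joint plate_b above 0.87 rad and value of joint each of plate_a, plate_c, plate_d below 0.1 rad) or (value of joint plate_c above 0.87 rad and value of joint each of plate_a, plate_b, plate_d below 0.1 rad) or (value of joint plate_d above 0.87 rad and value of joint each of plate_a, plate_b, plate_c below 0.1 rad)) and distance of each of socket, tin, nut, cup, bottle, driver, gauge_block from where it was at the start of the episode below 0.03 m); the robot touches nothing.
It fails at once if the trough or a plate is forced (more than 45 N from the fingers) (contact force between the fingers and trough above 45 N).
It fails at once if a loose thing is shoved, carried or lifted (30 mm from its place) (distance of any of socket, tin, nut, cup, bottle, driver, gauge_block from where it was at the start of the episode above 0.03 m).
It fails at once if a loose thing on the trough or the cup is lifted (15 mm) (height (world z) of any of socket, tin, nut above 0.115 m or height (world z) of any of cup, bottle above 0.015 m).
It also fails if it takes over 45 s, if anything falls off the work surface, if the arm or the gripper's body presses on something with over 40 N, if the wrist force passes 120 N, or if a joint passes its speed limit or range.

## Working session

There is one attempt and no reset: what is moved stays moved. The work goes in short steps, each a Python script; the robot and the scene stay as the last script left them, time stands still between calls to the robot, and variables do not carry over. Pictures are saved under pics/ and viewed, at most 10 in all, crops included, and the job is handed in when it is done.

```bash
ls; mkdir -p pics
python3 - <<'E'
from station import arm
import cv2
for n in("top","side"):
    cv2.imwrite(f"pics/{n}0.png",arm.read_camera(n)); print(n,arm.camera_params(n))
print(arm.read_time_s(),arm.read_ee_rot(),arm.read_wrist_force())
E
```

```text
pics
top {'intrinsics': array([[541.45836236,   0.        , 316.60381213],
       [  0.        , 541.45836236, 243.53508075],
       [  0.        ,   0.        ,   1.        ]]), 'k1': -0.032367848509674474, 'xyz': array([0.44021308, 0.02656228, 1.48979313]), 'attitude': array([  4.11384045,  -0.58508538, -90.37231964])}
side {'intrinsics': array([[513.40732958,   0.        , 311.07249942],
       [  0.        , 513.40732958, 246.52790893],
       [  0.        ,   0.        ,   1.        ]]), 'k1': -0.016344075225349898, 'xyz': array([0.50268571, 0.79468343, 0.99194803]), 'attitude': array([  40.97613437,   -1.04901673, -176.02068806])}
0.1 [-1.79928677e+02  4.06342883e-03  2.68588928e+01] [ 0.41567937 -0.27708957  0.76423455]
```

View pics/top0.png

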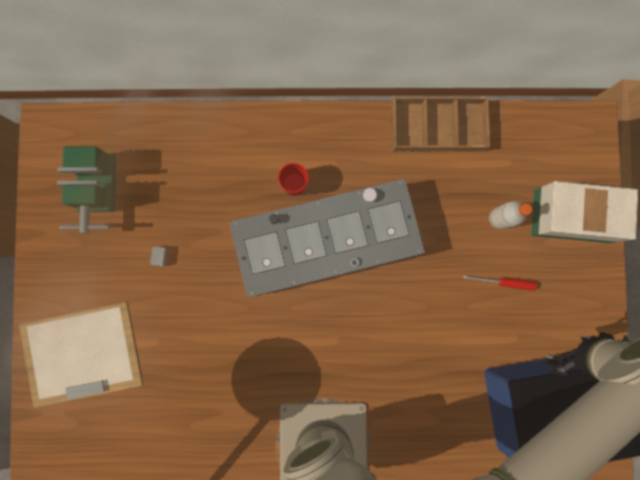

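View pics/side0.png

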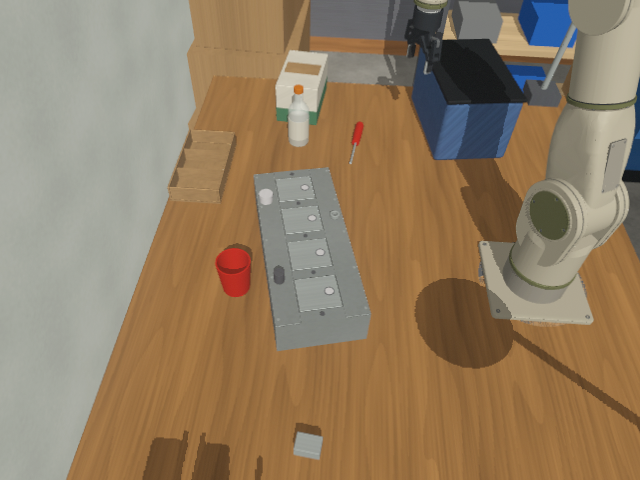

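The top view shows dimples at about (266,263), (308,252), (350,241) and (391,231), the nut at (355,262), the tin at (370,195) and the socket at (277,218). The side view shows them at about (329,291), (320,252), (312,218) and (305,188). Next I'll refine these and fit the trough pose.

```bash
cat > h.py <<'E'
import numpy as np, cv2
from scipy.optimize import least_squares
from scipy.spatial.transform import Rotation as Rn
def proj(P,c):
    R=Rn.from_euler('xyz',c['attitude'],degrees=True).as_matrix()
    q=(np.atleast_2d(P)-c['xyz'])@R
    s=np.c_[q[:,0],-q[:,1]]/-q[:,2:]
    s=s*(1+c['k1']*(s**2).sum(1,keepdims=True))
    K=c['intrinsics']; return s@K[:2,:2].T+K[:2,2]
def world(p,dx,y,z):
    c,s=np.cos(p[2]),np.sin(p[2])
    return np.stack([p[0]+c*dx-s*y,p[1]+s*dx+c*y,z+0*y],-1)
Y=np.array([.165,.055,-.055,-.165])
E
python3 - <<'E'
from h import *
from station import arm
guess=dict(top=[(266,263),(308,252),(350,241),(391,231)],side=[(329,291),(320,252),(312,218),(305,188)])
C={n:arm.camera_params(n) for n in guess}; obs={}
for n,g in guess.items():
    im=cv2.imread(f"pics/{n}0.png",0).astype(float); o=[]
    for u,v in g:
        w=im[v-7:v+8,u-7:u+8]; m=np.clip(w-np.median(w)-12,0,None)
        yy,xx=np.mgrid[-7:8,-7:8]; o.append((u+(m*xx).sum()/m.sum(),v+(m*yy).sum()/m.sum()))
    obs[n]=np.array(o); print(n,obs[n].round(1).tolist())
for cams in(("top",),("side",),("top","side")):
    f=lambda p:np.concatenate([(proj(world(p,-.025,Y,.1),C[n])-obs[n]).ravel() for n in cams])
    r=least_squares(f,[.55,0,.2]); print(cams,r.x,abs(r.fun).max())
p=r.x; np.save("p.npy",p); print(world(p,-.025,Y,.1).round(4))
# loose things on the deck / bench, trough frame & world
for nm,uv,z in(("nut",(355,262),.11),("tin",(370,195),.124),("socket",(273,218),.13),("bottle",(525,209),.19)):
    q=least_squares(lambda a:(proj([a[0],a[1],z],C["top"])-uv).ravel(),[.5,0]).x
    d=q-p[:2];c,s=np.cos(p[2]),np.sin(p[2]); print(nm,q.round(3),np.round([c*d[0]+s*d[1],-s*d[0]+c*d[1]],3))
for i,P in enumerate(world(p,-.025,Y,.12)):
  for t in(0,-15): print(i,t,arm.ik(P,[180,t,np.degrees(p[2])]))
E
```

```text
top [[266.3, 261.9], [308.0, 251.5], [349.5, 241.2], [390.7, 230.8]]
side [[328.9, 290.5], [319.7, 251.9], [311.7, 217.5], [304.5, 186.8]]
('top',) [ 0.55695241 -0.01353647  0.2392016 ] 0.05453864435014566
('side',) [ 0.55650608 -0.01293767  0.23659486] 0.24883095735566485
('top', 'side') [ 0.55671963 -0.01329937  0.23785583] 0.3025914646961496
[[ 0.4935  0.1412  0.1   ]
 [ 0.5195  0.0343  0.1   ]
 [ 0.5454 -0.0726  0.1   ]
 [ 0.5713 -0.1795  0.1   ]]
nut [ 0.492 -0.086] [-0.08  -0.055]
tin [ 0.662 -0.125] [ 0.076 -0.133]
socket [0.603 0.122] [0.077 0.12 ]
bottle [ 0.615 -0.496] [-0.057 -0.483]
0 0 [  25.7467817    18.07000818  -53.2790135   105.99310124   16.07524909
   63.88234731 -109.73536518]
0 -15 [  36.88438637    5.27031475  -60.23251338  118.38471577    9.86275012
   44.52479089 -105.18384529]
1 0 [ 25.99055483  15.46521006 -39.23173081 105.46446345  10.9236963
  62.86706938 -93.61201655]
1 -15 [ 35.36674824   4.58417178 -43.89311273 117.7802313    2.4862626
  43.99590281 -85.9527176 ]
2 0 [ 27.11870498  17.28299287 -28.19595688 101.64782863   9.03966699
  63.30600187 -80.44894295]
2 -15 [ 33.54250396   7.94175927 -29.12343544 113.73126162  -1.29838693
  45.09949857 -70.43532392]
3 0 [ 29.1393698   21.91579392 -19.81937501  94.64212667   8.03683562
  64.84514892 -69.15496702]
3 -15 [ 36.03574147  14.03140773 -20.83665036 106.28799166  -3.36073758
  47.57023649 -58.05078488]
```

```bash
cat >> h.py <<'E'
p=np.load("p.npy"); att=[180,-12,float(np.degrees(p[2]))]
def at(i,z,dx=-.024): return world(p,dx,Y[i:i+1],z)[0]
def probe(arm,i):
    """Press plate i in small steps; True if it rocks."""
    arm.movel(at(i,.109),att,.12); arm.sleep(.1)
    f0=np.mean([arm.read_wrist_force()[2] for _ in range(3)]); tr=[]; zc=None
    for z in np.arange(.106,.088,-.0007):
        arm.movel(at(i,z),att,.02); f=arm.read_wrist_force()[2]-f0
        tr.append((round(float(z)*1e3,1),round(float(arm.read_tcp_pos()[2])*1e3,1),round(float(f),1)))
        if f>10: break
        if f>2 and zc is None: zc=z
        if zc and z<zc-.006: break
    free=bool(f<10 and zc); print("abcd"[i],free,arm.read_time_s(),tr)
    return free
E
python3 - <<'E'
from h import *
from station import arm
arm.gripper_to(0.0)
x,y,z=arm.read_tcp_pos(); arm.movel([x,y,.33],None,.3)
arm.move_pose(at(3,.25),att); print(arm.read_time_s(),arm.read_tcp_pos())
arm.movel(at(3,.13),att,.2)
r=probe(arm,3)
if not r: arm.movel(at(3,.13),att,.1)
print(arm.read_time_s())
cv2.imwrite("pics/top1.png",arm.read_camera("top"))
E
```

```text
3.0917 [ 0.57198725 -0.18070811  0.25000462]
d False 6.8167 [(106.0, 106.1, -0.1), (105.3, 105.3, 0.7), (104.6, 104.5, 0.6), (103.9, 103.8, 0.5), (103.2, 103.1, 1.0), (102.5, 102.4, 0.4), (101.8, 101.9, 1.1), (101.1, 101.3, 3.7), (100.4, 101.1, 10.0), (99.7, 101.0, 14.9)]
7.2667
```

Plate d is caught: the force climbed to 15 N within 2 mm of contact. On to the others.

Run:
```python
from h import *
from station import arm
for i in(2,1,0):
    arm.movel(at(i,.13),att,.2)
    if probe(arm,i): break
    arm.movel(at(i,.13),att,.15)
cv2.imwrite("pics/side1.png",arm.read_camera("side")[130:380,200:420].repeat(2,0).repeat(2,1))
```

```text
c True 12.7417 [(106.0, 106.1, 0.7), (105.3, 105.3, 1.2), (104.6, 104.6, 0.3), (103.9, 103.9, 1.2), (103.2, 103.1, 0.1), (102.5, 102.4, 0.7), (101.8, 101.8, -0.2), (101.1, 101.2, 2.1), (100.4, 100.4, 2.2), (99.7, 99.7, 2.7), (99.0, 98.9, 0.9), (98.3, 98.2, 1.8), (97.6, 97.6, 1.3), (96.9, 96.9, 0.9), (96.2, 96.2, 2.1), (95.5, 95.5, 2.2), (94.8, 94.8, 2.0)]
```

View pics/side1.png

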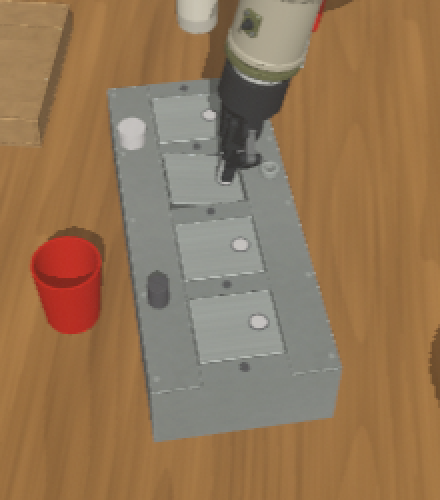

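Plate c rocks: it yields 6 mm at about 2 N and is visibly tilted at crop pixel (205,180). I'll push it down with a force guard.

Run:
```python
from h import *
from station import arm
tr=[]
for z in np.arange(.093,.0675,-.002):
    arm.movel(at(2,z),att,.04); f=arm.read_wrist_force(); tr.append((round(z*1e3),*np.round(f,1).tolist()))
    if np.linalg.norm(f)>15: break
print(arm.read_time_s(),tr)
cv2.imwrite("pics/side2.png",arm.read_camera("side")[130:380,200:420].repeat(2,0).repeat(2,1))
```

```text
16.0417 [(93, 1.2, 0.6, 3.1), (91, 0.9, -0.5, 3.5), (89, 0.4, -0.2, 4.1), (87, -0.5, 0.9, 2.8), (85, 0.1, 0.1, 1.6), (83, 0.2, 0.2, 1.1), (81, -0.9, -0.2, 0.3), (79, -0.8, -0.7, 0.6), (77, 0.1, -0.6, -0.4), (75, -0.0, 0.6, 0.5), (73, -0.7, 0.6, 1.1), (71, 0.3, -0.2, 0.3), (69, -0.5, 0.9, -0.3)]
```

View pics/side2.png

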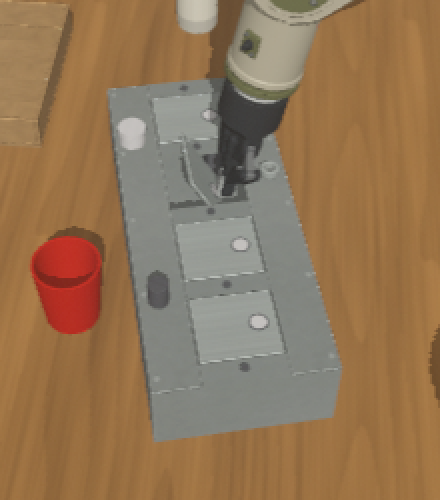

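The plate is standing well open, with its rear edge running from about (185,140) to (210,203) in the crop. I'll estimate the angle by projection.

Run:
```python
from h import *
from station import arm
c=arm.camera_params("side")
for t in(.6,.7,.8,.9,1.,1.1,1.2):
    P=[world(p,.045*np.cos(t),Y[2]+np.array([s]),.1+.045*np.sin(t))[0] for s in(-.042,.042)]
    print(t,((proj(P,c)-[200,130])*2).round().tolist())
im=arm.read_camera("side")[185:245,270:340]
cv2.imwrite("pics/side3.png",cv2.resize(im,None,fx=8,fy=8,interpolation=cv2.INTER_CUBIC))
```

```text
0.6 [[167.0, 141.0], [177.0, 191.0]]
0.7 [[169.0, 139.0], [179.0, 189.0]]
0.8 [[172.0, 136.0], [182.0, 186.0]]
0.9 [[175.0, 134.0], [185.0, 184.0]]
1.0 [[178.0, 133.0], [188.0, 182.0]]
1.1 [[181.0, 131.0], [191.0, 181.0]]
1.2 [[184.0, 129.0], [195.0, 179.0]]
```

View pics/side3.png

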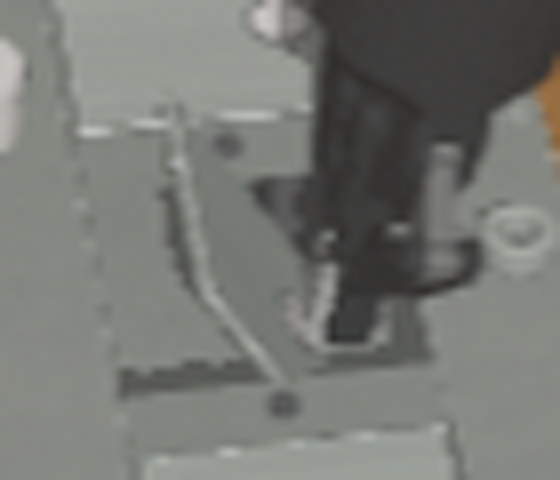

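The rear corner matches about 1.1 rad (63°), which is over the 50° needed. I'll withdraw along the tool axis, retreat, and check.

Run:
```python
from h import *
from station import arm
t=np.tan(np.radians(12))
arm.movel(at(2,.12,-.024-.051*t),att,.08); print(arm.read_wrist_force())
arm.movel(at(2,.25,-.06),att,.25); arm.movel([.36,-.1,.35],att,.25); arm.sleep(.3)
print(arm.read_time_s(),arm.read_wrist_force())
a=arm.read_camera("side")[130:380,200:420]; b=arm.read_camera("top")[150:310,220:440]
cv2.imwrite("pics/end.png",np.hstack([cv2.resize(a,(352,400)),cv2.resize(b,(440,320)).copy() if 0 else cv2.copyMakeBorder(cv2.resize(b,(440,320)),0,80,0,0,0)]))
```

```text
[-0.15640412 -0.2944877   0.48323006]
18.8083 [ 0.35273485 -0.75307041 -0.30832085]
```

View pics/end.png

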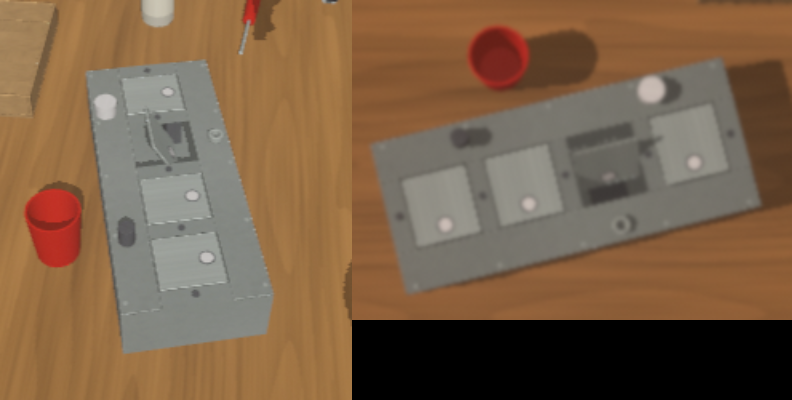

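Plate c stays steeply open: its rear corner is at about (153,145) in the left picture, still 1.1 rad. The other three are shut and the loose things haven't moved, so I'm handing in.

```bash
python3 -c "
from station import arm
print(arm.finish_job())"
```

```text
the job is handed in; nothing more can be done
None
```

Plate c was the free one: I pushed it open to about 63° (camera estimate) and left it standing, with plates a, b and d still shut and the loose things in view unmoved; handed in at about 19 s, and no verdict was returned.

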